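# Unbolt the test-station guard and hold it open at 45 degrees

### The job

The spring-shut yellow guard of the circuit-board test station is locked by a red-gripped drop bolt: pull the bolt straight up out, stand it fully home in the hole of the blue parking block and let go of it. Then swing the guard open towards you by its black post and hold it open at 45 degrees (within 5 degrees either way; the yellow line on the bench marks it) so a colleague can change the board. Finish while still holding the guard there, without letting go, and leave the other things on the bench where they are.

Things in the scene. Friction and masses are not known exactly. Their poses are not given: they have to be found in the camera images.
- bolt_grip (a point): drop bolt's centre of grip (red upright cylinder, 22 mm diameter, 56 mm long); z up along the bolt. Below the grip: steel collar 28 mm diameter, 4 mm thick, then a shank 10 mm diameter, 70 mm long. Collar underside 32 mm, tip 102 mm below this point. About 120 g, loose in its holes. At first its collar rests on the guard's tab, 150 mm above the table
- bolt_tip (a point): lower tip of the drop bolt's shank, z up along the bolt
- sleeve_top (a point): centre of the mouth of the fixed steel sleeve (26 mm square, 14 mm hole) beside the station that the bolt stands in, 136 mm above the table. Axes as the station's: x points away from the robot side, into the station; y to the left along its front; z up
- park_hole (a point): blue parking block, 58 mm square and 85 mm high, fixed on a 76 mm steel foot plate; this point is the centre of the mouth of its square 18 mm wide, 75 mm deep upright hole, at the block's top. The bolt is fully home when its collar rests on the block
- guard_post (a point): middle of the free part of the guard's black upright post (14 mm diameter), 188 mm above the table: clear all round from 150 mm (top of the station's frame) to its own top at 220 mm. 160 mm from the hinge along the guard and 24 mm before its mid plane (162 mm from the hinge axis). Axes turn with the guard: y along it to the hinge, x into the station when shut, z up
- hinge (a point): a point on the guard's upright hinge axis, 90 mm above the table, at the left front corner of the station seen from the robot; axes as the station's (x into the station, y left along its front, z up)
- guard (a joint): guard's opening angle, rad: 0 shut, 0.785 = 45 degrees, stop at 1.6; opens towards the robot, clockwise seen from above. Yellow frame, clear pane, 235 mm wide, 35 to 150 mm above the table, tab at its free end to 298 mm from the hinge. A spring closes it: 1.3 N at the post when shut, 3 N at 45 degrees. Bolt in the tab blocks it
- spool: bystander, leave it alone: aluminium solder spool standing on its end, 60 mm diameter, 52 mm high; origin at its underside
- flux: bystander, leave it alone: amber flux bottle, 44 mm diameter, 100 mm high; origin at its underside
- driver: bystander, leave it alone: orange-handled screwdriver lying flat, about 170 mm long; origin at its underside
- meter: bystander, leave it alone: yellow hand meter lying flat, 140 x 75 x 35 mm; origin at its underside
- tape: bystander, leave it alone: yellow tape roll lying flat, 90 mm diameter, 20 mm high; origin at its underside
Mind the look-alikes: they are no part of the job. Of the things that look like the part that bears bolt_grip, the smaller one is meant.

How it is judged:
By the outcome, as a careful person would: the job done as asked, in the order asked, and still so for the second after the job is handed in, while the arm keeps its last pose, push and grip.
It also fails if it takes over 62 s, if anything falls off the work surface, if the arm or the gripper's body presses on something with over 40 N, if the wrist force passes 120 N, or if a joint passes its speed limit or range.

### The arm

A 6-joint arm with a two-finger parallel gripper is mounted at the origin on the work surface. World frame = base frame: x ahead of the robot, y to its left, z up, the work surface at z = 0. Lengths are in m, angles in degrees, forces in N, time in s.
With the tool pointing down it reaches from about 0.3 to 0.75 m from the base axis. Payload 8.5 kg.
Tool frame: the origin (TCP) lies midway between the tips of the shut fingers; the grasp point (between the pads) lies 19 mm behind it (env.hold_point_z is the distance from the TCP to the grasp point, in m); z points along the fingers, y is the line along which they close (so a half turn about z gives the same grasp; the last joint's range is limited). The gripper opens to 85 mm and grips with 20 to 120 N. Pads are 22 mm wide; open, the fingers measure 114 mm over their backs; the gripper's body (76 mm by 85 mm) begins 54 mm behind the grasp point. The pads swing forward as they close: fully open they stand 13 mm farther back than shut.
Start: joints at [61.003, 21.807, 74.336, -0, 83.858, -12.336], TCP at [0.158, 0.527, 0.231] pointing down, gripper open.
Joint ranges: [-178.18, 178.18], [-50.72, 133.34], [12.68, 142.11], [-81.47, 261.47], [9.98, 163.14], [-165.26, 165.26]. Speed limits (degrees/s): [136.94, 136.94, 180, 180, 180, 180].

### API

Orientations are given as a 3x3 rotation matrix whose columns are the frame's x, y, z axes.
In Python, from rig import observe, get_image, camera_info, env gives the robot as it stands.
- The arm moves only by the tool drive_tool, never from a script. Its arguments are lists of equal length, an entry for each row: "offset": the shift along the tool's x, y, z in units of 40 mm (1.0 is 40 mm), a list of three; "turn": the turn, a rotation vector about the tool's x, y, z in units of 6 degrees (1.0 is 6 degrees), a list of three; "hand": the opening, from 0 (shut) to 1 (fully open). A call has exactly 10 rows; each row shifts and turns the commanded pose from where the row before left it, along the tool's axes as they then stand; what a row does not reach is not made up. A row lasts 1/8 s, in which the tool goes at most 62.5 mm and 10.7 degrees, less where a joint would pass 70% of its speed; a pose out of reach is approached as far as the arm can. A call is refused whole if a number of a shift passes 1 or a number of a turn 1, either way. A call with a gripper value outside its range is refused whole. The fingers move at their own pace and stop on an object; "newtons" is the grip in N (left out, the last holds). Time passes only in rows, so rows that do not move let the fingers close, or fill a call up. It gives the time, the measured TCP pose, the force, the opening and the grip force at its end, in the units of the state.
- observe(): the state, without advancing time (a new reading comes with each control period).
- get_image(name): name is "scene" or "top" or "wrist"; returns the picture (480x640x3 uint8, blue, green, red); there is no depth.
- camera_info(name): a dict with "fx", "fy", "cx", "cy" (pixels), "world_to_cam" (4x4, takes a point from world to camera coordinates). Camera axes: x right, y down, z forward; pixel columns grow to the right and rows downward; lengths in m; the calibration is good to about 2 mm. A picture is of the moment at which its call begins: read the wrist's pose just before it. camera_info takes no time and is no camera call; for the wrist camera it gives the pose at the moment of the call.
- env.close_job(): hands the job in; it is judged then, once.
The state is a dict: "time_s": time; "q": joint angles; "qvel": joint speeds; "joint_efforts": joint torques, N m; "position": TCP position; "tool_rot": TCP orientation; "ft_force": force on the tool from outside, world axes, zero at the start; "wrist_torque": the same for the moment, N m; "grip_width": finger opening in m; "gripper_force": force on a finger pad.
Only numpy, scipy, OpenCV 4.12 (cv2) and the standard library are available. Lean on these libraries where they do the work, as an engineer would, in place of code of your own. Each camera call takes 0.05 s, during which the arm holds its last target. There are 200 camera calls.

## Working session

There is one attempt and no reset: what is moved stays moved. The work goes in short steps, Python scripts to look and compute and a tool call to move; the robot and the scene stay as the last step left them, time stands still between calls to the robot, and variables do not carry over. Pictures are saved under pics/ and viewed, at most 10 in all, crops included, and the job is handed in when it is done.

Besides the shell and the picture viewer there is one more tool, called after "Request:" as name(argument=value, ...) on one line, values as JSON. drive_tool: Moves the arm, as the interface text tells. Its arguments: {"type":"object","properties":{"offset":{"type":"array"},"turn":{"type":"array"},"hand":{"type":"array"},"newtons":{"type":"number"}},"required":["offset","turn","hand"]}

```bash
mkdir -p pics; ls; python3 - <<'E'
from rig import *
import cv2,numpy as np
for n in("scene","top"):
    cv2.imwrite(f"pics/{n}0.png",get_image(n)); c=camera_info(n); print(n,c["fx"],c["cx"],c["cy"]); print(np.round(c["world_to_cam"],3))
s=observe(); print(s["time_s"],s["position"],np.round(s["tool_rot"],3),env.hold_point_z)
E
```

```text
pics
scene 586.6749919554665 313.06043204898805 234.03883588557306
[[ 0.023  1.    -0.    -0.035]
 [ 0.607 -0.014 -0.794 -0.229]
 [-0.794  0.018 -0.608  1.709]
 [ 0.     0.     0.     1.   ]]
top 536.4133178464177 319.6411316625599 241.2289325119984
[[ 0.028 -0.999 -0.015  0.014]
 [-0.988 -0.026 -0.152  0.546]
 [ 0.151  0.019 -0.988  1.164]
 [ 0.     0.     0.     1.   ]]
0.1 [0.15757518 0.52669629 0.23079882] [[-0.958  0.287 -0.001]
 [ 0.287  0.958 -0.001]
 [ 0.    -0.001 -1.   ]] 0.0187
```

View pics/scene0.png

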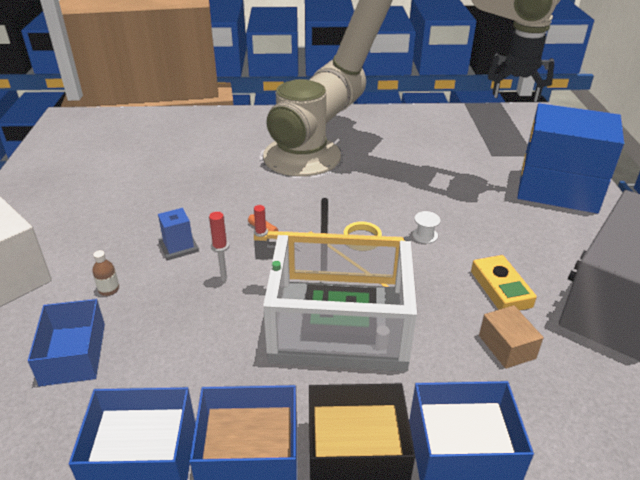

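View pics/top0.png

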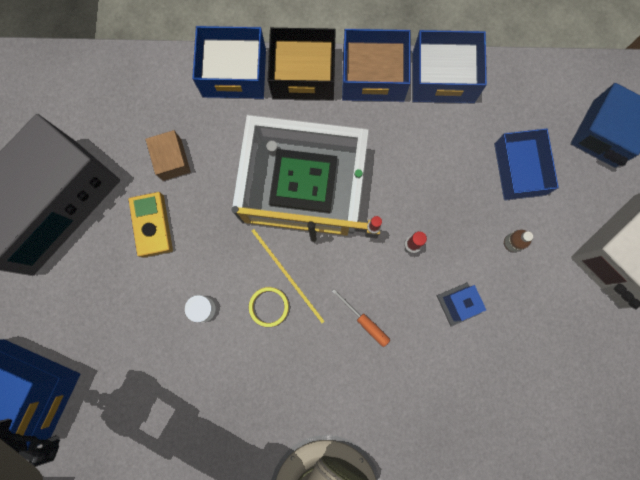

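Candidates for the bolt: the red grip at the guard's tab (scene 260,218 / top 375,223), which is the smaller one, and a larger red pin standing free (scene 218,230 / top 417,240). The first fits the description. The block is at top (466,302), and the guard's post is at top (312,230). I'll check both in close crops.

```bash
python3 - <<'E'
import cv2,numpy as np
t=cv2.imread("pics/top0.png");s=cv2.imread("pics/scene0.png")
R=lambda im,x,y,w,h,k:cv2.resize(im[y:y+h,x:x+w],None,fx=k,fy=k,interpolation=cv2.INTER_CUBIC)
a=R(t,225,195,200,60,4); b=R(s,230,190,100,80,4); c=R(t,430,270,66,66,6)[:320]; 
o=np.zeros((570,800,3),np.uint8); o[:240]=a; o[245:565,:400]=b; o[245:565,402:798]=c
cv2.imwrite("pics/crop1.png",o)
o=np.zeros((600,800,3),np.uint8);o[:480,:800]=R(s,150,190,160,96,5);cv2.imwrite("pics/crop2.png",o)
E
```

```text
(no output)
```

View pics/crop1.png

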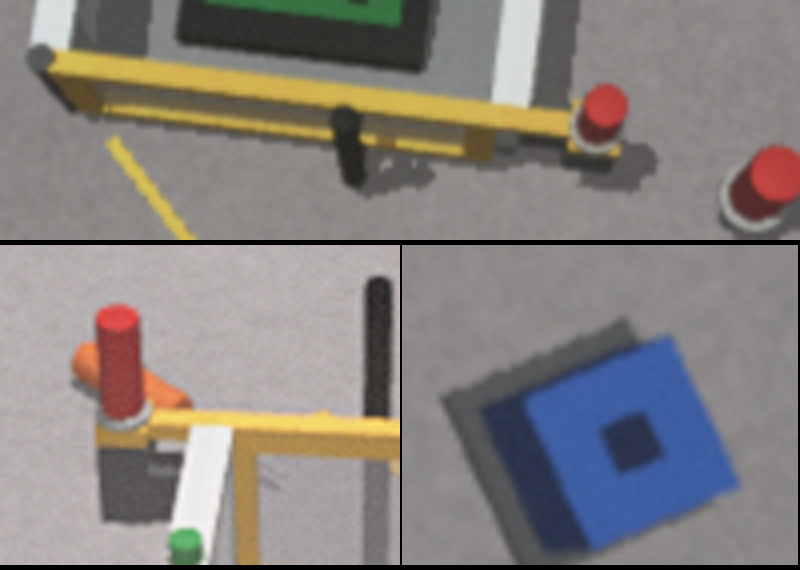

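View pics/crop2.png

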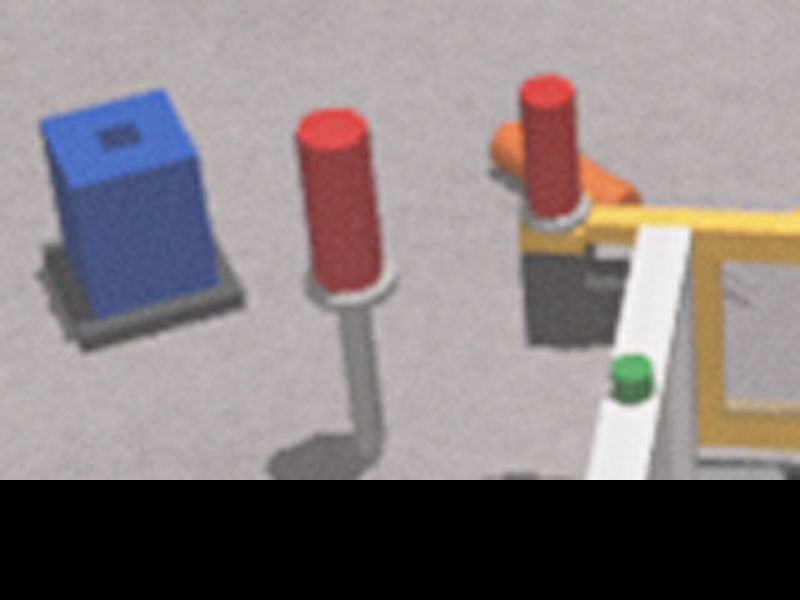

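The left crop shows the small pin with its collar on the tab: top at top-pixel (376.8,220.8), scene (259.4,208.4). The hole mouth is at top (468.3,302.8), scene (174,217), and the post top at top (311.5,224.5), scene (324.5,199.5). Next I'll triangulate these.

```bash
cat >h.py <<'E'
from rig import *
import cv2,numpy as np
def ray(n,p,c=None):
    c=c or camera_info(n); T=np.array(c["world_to_cam"]); R=T[:3,:3]
    d=R.T@np.array([(p[0]-c["cx"])/c["fx"],(p[1]-c["cy"])/c["fy"],1]); return -R.T@T[:3,3],d
def atz(n,p,z,c=None):
    o,d=ray(n,p,c); return o+d*(z-o[2])/d[2]
def tri(*v):
    A=0;b=0
    for n,p,*c in v:
        o,d=ray(n,p,*c); d=d/np.linalg.norm(d); P=np.eye(3)-np.outer(d,d); A=A+P;b=b+P@o
    return np.linalg.solve(A,b)
def proj(n,X,c=None):
    c=c or camera_info(n); x=np.array(c["world_to_cam"])@np.r_[X,1]; return c["fx"]*x[0]/x[2]+c["cx"],c["fy"]*x[1]/x[2]+c["cy"]
E
python3 - <<'E'
from h import *
np.set_printoptions(precision=4,suppress=True)
B=[("top",(376.75,220.75)),("scene",(259.4,208.4))];P=[("top",(468.3,302.8)),("scene",(174,217))];Q=[("top",(311.5,224.5)),("scene",(324.5,199.5))]
for k,z in((B,.21),(P,.09),(Q,.22)): print(tri(*k),[atz(*v,z) for v in k])
print("hinge",atz("top",(235,208.7),.15))
a,b=atz("top",(253,230),0),atz("top",(323,322),0);print("line",a,b,np.degrees(np.arctan2(*(b-a)[1::-1])))
# block orientation from top-face corners
c=[atz("top",((x-402)/6+430,(y-245)/6+270),.09)for x,y in((525,400),(672,337),(738,488),(592,552))];print(c)
print(np.degrees([np.arctan2(*(c[(i+1)%4]-c[i])[1::-1]) for i in range(4)]))
E
```

```text
[ 0.5638 -0.0831  0.2066] [array([ 0.5632, -0.0838,  0.21  ]), array([ 0.5688, -0.0818,  0.21  ])]
[ 0.4154 -0.29    0.083 ] [array([ 0.4152, -0.2894,  0.09  ]), array([ 0.4256, -0.2861,  0.09  ])]
[0.5514 0.0432 0.2168] [array([0.5507, 0.0422, 0.22  ]), array([0.5561, 0.0439, 0.22  ])]
hinge [0.5928 0.204  0.15  ]
line [0.5748 0.1865 0.    ] [0.3667 0.017  0.    ] -140.82978073815025
[array([ 0.4289, -0.2521,  0.09  ]), array([ 0.4525, -0.304 ,  0.09  ]), array([ 0.4001, -0.3263,  0.09  ]), array([ 0.3764, -0.275 ,  0.09  ])]
[ -65.5401 -156.9791  114.7859   23.6248]
```

```bash
cat >>h.py <<'E'
def plan(p,ang,n):
    s=observe(); R=np.array(s["tool_rot"]); d=(np.array(p)-s["position"])/n
    a0=np.degrees(np.arctan2(R[1,0],R[0,0])); da=((ang-a0+180)%360-180)/n
    print("pos",np.round(s["position"],4),"ang",round(a0,2),"turn/row",round(-da/6,3), "t",s["time_s"],"tilt",np.round(R[:,2],4))
    for i in range(n):
        th=np.radians(a0+da*i); x=np.array([np.cos(th),np.sin(th),0]); y=np.array([np.sin(th),-np.cos(th),0])
        print([round(v/.04,2) for v in(d@x,d@y,-d[2])],end=",")
    print()
E
python3 - <<'E'
from h import *
print(atz("top",(418,239),.21),atz("top",(414,248),.15))
plan([.5635,-.083,.30],84.2,20)
E
```

```text
[ 0.52945814 -0.16354455  0.21      ] [ 0.52041869 -0.16537559  0.15      ]
pos [0.1576 0.5267 0.2308] ang 163.34 turn/row 0.659 t 0.1 tilt [-6.0e-04 -1.1e-03 -1.0e+00]
[np.float64(-0.7), np.float64(-0.58), np.float64(-0.09)],[np.float64(-0.74), np.float64(-0.53), np.float64(-0.09)],[np.float64(-0.78), np.float64(-0.48), np.float64(-0.09)],[np.float64(-0.81), np.float64(-0.43), np.float64(-0.09)],[np.float64(-0.84), np.float64(-0.37), np.float64(-0.09)],[np.float64(-0.86), np.float64(-0.31), np.float64(-0.09)],[np.float64(-0.88), np.float64(-0.25), np.float64(-0.09)],[np.float64(-0.9), np.float64(-0.19), np.float64(-0.09)],[np.float64(-0.91), np.float64(-0.13), np.float64(-0.09)],[np.float64(-0.91), np.float64(-0.07), np.float64(-0.09)],[np.float64(-0.92), np.float64(-0.0), np.float64(-0.09)],[np.float64(-0.91), np.float64(0.06), np.float64(-0.09)],[np.float64(-0.91), np.float64(0.12), np.float64(-0.09)],[np.float64(-0.9), np.float64(0.19), np.float64(-0.09)],[np.float64(-0.88), np.float64(0.25), np.float64(-0.09)],[np.float64(-0.86), np.float64(0.31), np.float64(-0.09)],[np.float64(-0.84), np.float64(0.37), np.float64(-0.09)],[np.float64(-0.81), np.float64(0.42), np.float64(-0.09)],[np.float64(-0.78), np.float64(0.48), np.float64(-0.09)],[np.float64(-0.75), np.float64(0.53), np.float64(-0.09)],
```

Request:
drive_tool(offset=[[-0.7,-0.58,-0.17],[-0.74,-0.53,-0.17],[-0.78,-0.48,-0.17],[-0.81,-0.43,-0.17],[-0.84,-0.37,-0.17],[-0.86,-0.31,-0.17],[-0.88,-0.25,-0.17],[-0.9,-0.19,-0.17],[-0.91,-0.13,-0.17],[-0.91,-0.07,-0.17]], turn=[[0,0,0.66],[0,0,0.66],[0,0,0.66],[0,0,0.66],[0,0,0.66],[0,0,0.66],[0,0,0.66],[0,0,0.66],[0,0,0.66],[0,0,0.66]], hand=[1,1,1,1,1,1,1,1,1,1])

```text
time_s: 1.35
position: [0.3609, 0.2211, 0.2994]
tool_rot: [[-0.553, 0.833, -0.001], [0.833, 0.553, -0.0], [0.0, -0.0, -1.0]]
ft_force: [0.4, 0.7, -0.8]
grip_width: 0.0855
gripper_force: 0.0
```

Request:
drive_tool(offset=[[-0.92,0,0],[-0.91,0.06,0],[-0.91,0.12,0],[-0.9,0.19,0],[-0.88,0.25,0],[-0.86,0.31,0],[-0.84,0.37,0],[-0.81,0.42,0],[-0.78,0.48,0],[-0.4,0.3,0]], turn=[[0,0,0.66],[0,0,0.66],[0,0,0.66],[0,0,0.66],[0,0,0.66],[0,0,0.66],[0,0,0.66],[0,0,0.66],[0,0,0.66],[0,0,0.66]], hand=[1,1,1,1,1,1,1,1,1,1])

```text
time_s: 2.6
position: [0.5552, -0.0702, 0.2986]
tool_rot: [[0.106, 0.994, -0.001], [0.994, -0.106, 0.0], [0.0, -0.001, -1.0]]
ft_force: [-0.0, 0.1, 0.7]
grip_width: 0.0855
gripper_force: 0.0
```

```bash
python3 - <<'E'
from h import *
plan([.5635,-.083,.30],84.2,1)
cv2.imwrite("pics/w1.png",get_image("wrist"))
for X in([.5635,-.083,.21],[.5635,-.083,.154],[.551,.0425,.22]):print(proj("wrist",X))
E
```

```text
pos [ 0.5552 -0.0702  0.2986] ang 83.94 turn/row -0.043 t 2.6 tilt [-1.2e-03  3.0e-04 -1.0e+00]
[np.float64(-0.3), np.float64(0.24), np.float64(-0.04)],
(np.float64(335.0900348244962), np.float64(257.1122555025924))
(np.float64(332.65571084948243), np.float64(235.13651066971636))
(np.float64(292.83219520566746), np.float64(62.18609162999795))
```

View pics/w1.png

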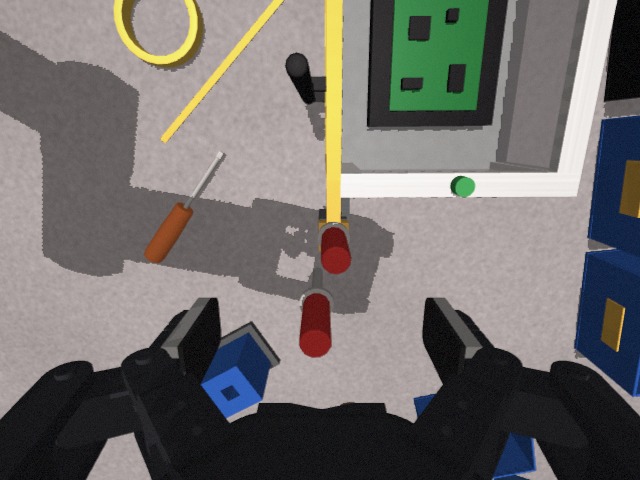

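The small bolt's top is at wrist (335,257), exactly as predicted, and its larger look-alike is at (315,343). The hole is at (231,394) and the post top at (297,64). Now descend and grip.

Request:
drive_tool(offset=[[-0.3,0.24,0],[0,0,0.5],[0,0,0.8],[0,0,0.8],[0,0,0.7],[0,0,0.45],[0,0,0],[0,0,0],[0,0,0],[0,0,0]], turn=[[0,0,0],[0,0,0],[0,0,0],[0,0,0],[0,0,0],[0,0,0],[0,0,0],[0,0,0],[0,0,0],[0,0,0]], hand=[1,1,1,1,1,1,0.1,0,0,0], newtons=50)

```text
time_s: 3.9
position: [0.5634, -0.0818, 0.1702]
tool_rot: [[0.102, 0.995, 0.002], [0.995, -0.102, -0.001], [-0.0, 0.002, -1.0]]
ft_force: [0.3, -0.2, 2.1]
grip_width: 0.0208
gripper_force: 48.7
```

```bash
python3 - <<'E'
from h import *
s=observe();print(s["position"],s["grip_width"],s["gripper_force"],s["ft_force"])
R0=np.array([[.106,.994,-.001],[.994,-.106,0],[0,-.001,-1.]])
# wrist cam pose at the earlier pose, same orientation: shift
c=dict(camera_info("wrist"));T=np.array(c["world_to_cam"]);dp=np.array([.5552,-.0702,.2986])-s["position"]
T[:3,3]-=T[:3,:3]@dp;c["world_to_cam"]=T
print("hole",atz("wrist",(231,394),.085,c),atz("top",(468.3,302.8),.085),tri(("wrist",(231,394),c),("top",(468.3,302.8)),("scene",(174,217))))
print("post",atz("wrist",(297,64),.22,c),"bolt",atz("wrist",(335.5,257),.21,c))
E
```

```text
[ 0.56339549 -0.08179024  0.17018655] 0.020844920688768347 48.67715299129486 [ 0.3233419  -0.19167788  2.14585709]
hole [ 0.41872906 -0.29353449  0.085     ] [ 0.41545775 -0.29069226  0.085     ] [ 0.41736152 -0.29049927  0.08515218]
post [0.55185692 0.04272922 0.22      ] bolt [ 0.56334921 -0.08166978  0.21      ]
```

Request:
drive_tool(offset=[[0,0,-0.3],[0,0,-0.5],[0,0,-0.5],[0,0,-0.5],[0,0,-0.5],[0,0,-0.2],[-0.07,-0.7,0],[-0.1,-1,0],[-0.1,-1,0],[-0.1,-0.95,0]], turn=[[0,0,0],[0,0,0],[0,0,0],[0,0,0],[0,0,0],[0,0,0],[0,0,0],[0,0,0],[0,0,0],[0,0,0]], hand=[0,0,0,0,0,0,0,0,0,0])

```text
time_s: 5.15
position: [0.4147, -0.0813, 0.2692]
tool_rot: [[0.102, 0.995, -0.001], [0.995, -0.102, 0.0], [0.0, -0.001, -1.0]]
ft_force: [0.0, -0.4, -0.9]
grip_width: 0.0209
gripper_force: 49.0
```

Request:
drive_tool(offset=[[-0.5,0.05,0],[-0.9,0.09,0],[-0.95,0.1,0],[-0.95,0.1,0],[-0.9,0.09,0],[-0.7,0.07,0],[-0.3,0.03,0],[0,0,0],[0,0,0],[0,0,0]], turn=[[0,0,0],[0,0,0],[0,0,0],[0,0,0],[0,0,0],[0,0,0],[0,0,0],[0,0,0],[0,0,0],[0,0,0]], hand=[0,0,0,0,0,0,0,0,0,0])

```text
time_s: 6.4
position: [0.4162, -0.2898, 0.2695]
tool_rot: [[0.101, 0.995, 0.0], [0.995, -0.101, -0.0], [-0.0, 0.0, -1.0]]
ft_force: [-0.1, -0.6, -1.0]
grip_width: 0.0207
gripper_force: 49.2
```

```bash
python3 - <<'E'
from h import *
s=observe();print(s["position"],s["grip_width"],s["gripper_force"],s["ft_force"],np.round(s["tool_rot"],4))
ims=[get_image(n) for n in("wrist","top","scene")]
R=lambda im,x,y,w,h,k:cv2.resize(im[y:y+h,x:x+w],(w*k,h*k),interpolation=cv2.INTER_CUBIC)
for n in("top","scene"):print(n,proj(n,[.417,-.291,.085]),proj(n,[*s["position"][:2],.17]))
o=np.zeros((600,800,3),np.uint8);o[:300,:400]=cv2.resize(ims[0],(400,300));o[:300,400:]=R(ims[1],425,235,100,75,4)
o[300:,:400]=R(ims[2],130,150,100,75,4);o[300:,400:]=R(ims[0],220,120,200,150,2);cv2.imwrite("pics/p1.png",o)
E
```

```text
[ 0.41615491 -0.28975621  0.26954969] 0.020710800259184734 49.22002136707306 [-0.11669297 -0.62652185 -0.98169439] [[ 1.012e-01  9.949e-01  1.000e-04]
 [ 9.949e-01 -1.012e-01 -1.000e-04]
 [-1.000e-04  1.000e-04 -1.000e+00]]
top (np.float64(468.4359769636192), np.float64(302.0730466548739)) (np.float64(479.01687281765135), np.float64(300.77865857464917))
scene (np.float64(172.75564597143273), np.float64(216.61305797294114)) (np.float64(167.67910614971947), np.float64(184.47513552982275))
```

View pics/p1.png

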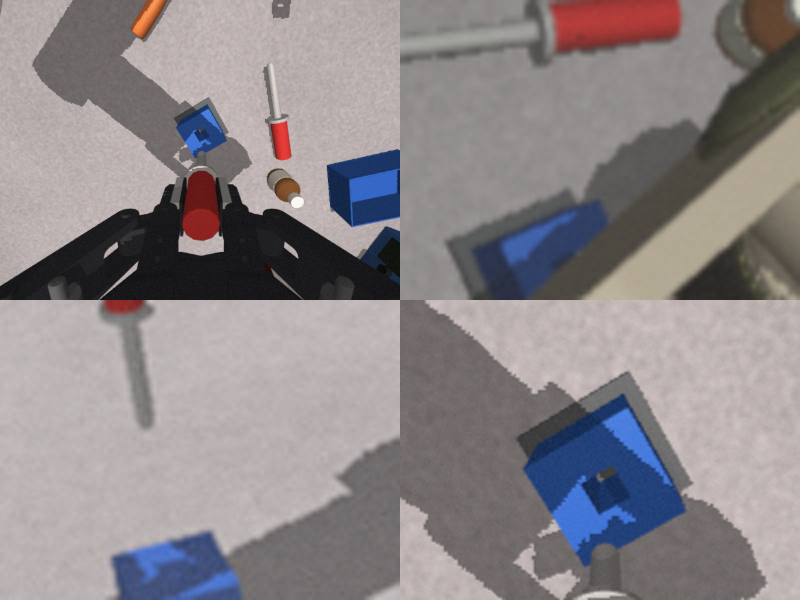

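The look-alike pin is now lying on its side, so before placing the bolt I need to know how and when it toppled.

```bash
python3 - <<'E'
from h import *
np.set_printoptions(precision=4,suppress=True)
s=observe()
print("time",s["time_s"])
# initial: top centre of grip, collar, tip (scene crop2 /5)
print("top t0",tri(("top",(418.8,236.5)),("scene",(150+334/5,190+128/5))))
print("collar t0",tri(("top",(225+752/4,195+200/4)),("scene",(150+352/5,190+288/5))))
print("tip scene z0",atz("scene",(150+370/5,190+455/5),0))
c=dict(camera_info("wrist"));T=np.array(c["world_to_cam"])
# wrist camera at w1: rotate rigidly
def pose(p,R):M=np.eye(4);M[:3,:3]=R;M[:3,3]=p;return M
now=pose(s["position"],np.array(s["tool_rot"]));R1=np.array([[.106,.994,-.001],[.994,-.106,0],[0,-.001,-1.]])
c1=dict(c);c1["world_to_cam"]=T@now@np.linalg.inv(pose([.5552,-.0702,.2986],R1))
for z in(.15,.18,.21,.24):print("w1 top at",z,atz("wrist",(315,343),z,c1))
print("cam pos w1",ray("wrist",(0,0),c1)[0])
# now lying: wrist pixels x1.6
for p in((268,66),(278,120),(283,158)):print("now",atz("wrist",(p[0]*1.6,p[1]*1.6),.014,c))
print("now top shank",atz("top",(425+540/4,235+30/4),.014),atz("top",(425+680/4,235+18/4),.014))
E
```

```text
time 6.55
top t0 [ 0.5403 -0.1706  0.1741]
collar t0 [ 0.5357 -0.1722  0.0886]
tip scene z0 [ 0.5414 -0.1717  0.    ]
w1 top at 0.15 [ 0.5356 -0.1893  0.15  ]
w1 top at 0.18 [ 0.5384 -0.1696  0.18  ]
w1 top at 0.21 [ 0.5411 -0.1499  0.21  ]
w1 top at 0.24 [ 0.5439 -0.1302  0.24  ]
cam pos w1 [0.5624 0.002  0.4414]
now [ 0.5412 -0.1997  0.014 ]
now [ 0.5584 -0.2955  0.014 ]
now [ 0.568  -0.3712  0.014 ]
now top shank [ 0.5615 -0.5194  0.014 ] [ 0.5706 -0.5991  0.014 ]
```

The larger pin stood free on its shank tip at about (0.540,-0.171) and was 178 mm tall. My tool never came closer than about 80 mm, and it was still upright at t=2.6 s. It now lies clear of the block. I'll fix the bolt-to-hole offset from this same wrist picture: tip at (322.5,244), hole at (323,215).

```bash
python3 - <<'E'
from h import *
np.set_printoptions(precision=4,suppress=True)
s=observe();p=np.array(s["position"]);print(p)
print("tip",atz("wrist",(322.5,243),p[2]-.0902),"hole",atz("wrist",(323,215),.085),atz("wrist",(323,215),.087))
print("tip scene",atz("scene",(166.75,181.25),p[2]-.0902))
a=get_image("top");b=cv2.imread("pics/top0.png")
d=cv2.absdiff(a,b).max(2); print("flux diff",d[225:255,505:535].mean(), "spool",d[290:325,180:218].mean(),"driver",d[285:350,330:395].mean())
R=lambda im:cv2.resize(im[190:290,400:550],(600,400)[:2],interpolation=cv2.INTER_CUBIC)
E
```

```text
[ 0.4161 -0.2901  0.2694]
tip [ 0.416  -0.2907  0.1792] hole [ 0.4167 -0.292   0.085 ] [ 0.4168 -0.2916  0.087 ]
tip scene [ 0.4178 -0.2901  0.1792]
flux diff 19.27888888888889 spool 5.966165413533835 driver 17.17585798816568
```

Request:
drive_tool(offset=[[-0.025,0.02,0.2],[0,0,0.5],[0,0,0.5],[0,0,0.5],[0,0,0.3],[0,0,0.3],[0,0,0.3],[0,0,0.3],[0,0,0.2],[0,0,0]], turn=[[0,0,0],[0,0,0],[0,0,0],[0,0,0],[0,0,0],[0,0,0],[0,0,0],[0,0,0],[0,0,0],[0,0,0]], hand=[0,0,0,0,0,0,0,0,0,0])

```text
time_s: 7.85
position: [0.4166, -0.2915, 0.1448]
tool_rot: [[0.102, 0.995, -0.001], [0.995, -0.102, 0.001], [0.001, -0.001, -1.0]]
ft_force: [1.2, -0.8, -0.8]
grip_width: 0.0205
gripper_force: 49.2
```

Request:
drive_tool(offset=[[0,0,0.25],[0,0,0.25],[0,0,0.2],[0,0,0.12],[0,0,0.08],[0,0,0.04],[0,0,0.04],[0,0,0],[0,0,0],[0,0,0]], turn=[[0,0,0],[0,0,0],[0,0,0],[0,0,0],[0,0,0],[0,0,0],[0,0,0],[0,0,0],[0,0,0],[0,0,0]], hand=[0,0,0,0,0,0,0,0,0,0])

```text
time_s: 9.1
position: [0.4168, -0.2917, 0.1062]
tool_rot: [[0.102, 0.995, 0.0], [0.995, -0.102, -0.0], [-0.0, 0.0, -1.0]]
ft_force: [-0.4, 0.2, -1.7]
grip_width: 0.0208
gripper_force: 49.2
```

Request:
drive_tool(offset=[[0,0,0.02],[0,0,0],[0,0,0],[0,0,0],[0,0,0],[0,0,-0.4],[0,0,-0.9],[0,0,-1],[0,0,-1],[0,0,-0.7]], turn=[[0,0,0],[0,0,0],[0,0,0],[0,0,0],[0,0,0],[0,0,0],[0,0,0],[0,0,0],[0,0,0],[0,0,0]], hand=[0.3,0.5,0.8,1,1,1,1,1,1,1])

```text
time_s: 10.35
position: [0.4168, -0.2917, 0.2672]
tool_rot: [[0.102, 0.995, 0.001], [0.995, -0.102, -0.001], [-0.001, 0.001, -1.0]]
ft_force: [0.3, -0.5, -1.1]
grip_width: 0.0855
gripper_force: 0.0
```

```bash
python3 - <<'E'
from h import *
s=observe();print(s["position"],s["time_s"])
w,t,c=[get_image(n) for n in("wrist","top","scene")]
R=lambda im,x,y,w,h:cv2.resize(im[y:y+h,x:x+w],(400,300),interpolation=cv2.INTER_CUBIC)
b=cv2.imread("pics/top0.png")
cv2.imwrite("pics/p2.png",np.vstack([np.hstack([w[::2,::2][:,:,:].repeat(1,0) if 0 else cv2.resize(w,(400,300)),R(c,60,180,240,180)]),np.hstack([R(t,390,200,160,120),R(b,390,200,160,120)])]))
E
```

```text
[ 0.41684556 -0.29170197  0.26720837] 10.35
```

View pics/p2.png

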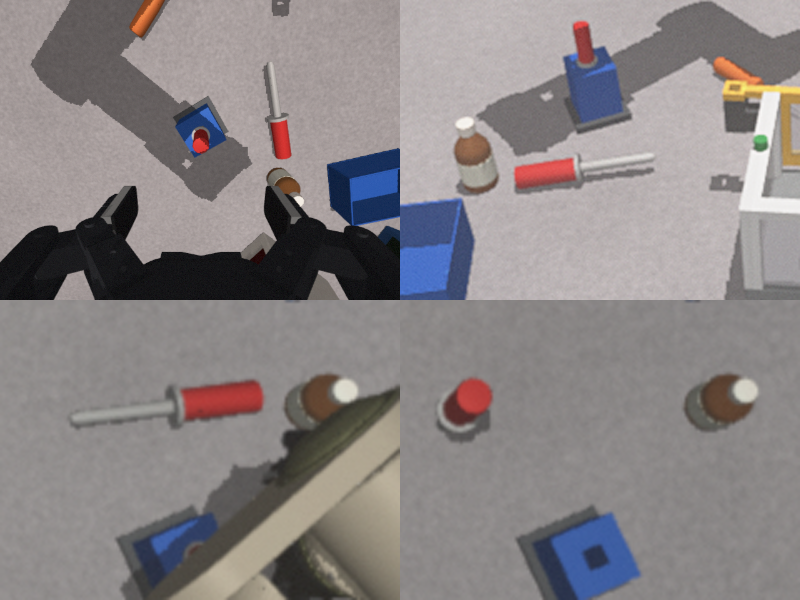

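The bolt stands home with its collar on the block (scene crop at 586,58), and the flux bottle hasn't moved. Next is the post.

Request:
drive_tool(offset=[[0.6,0.17,0],[0.95,0.27,0],[0.95,0.28,0],[0.95,0.28,0],[0.95,0.28,0],[0.95,0.27,0],[0.95,0.28,0],[0.95,0.28,0],[0.95,0.26,0],[0.46,0.13,0]], turn=[[0,0,0],[0,0,0],[0,0,0],[0,0,0],[0,0,0],[0,0,0],[0,0,0],[0,0,0],[0,0,0],[0,0,0]], hand=[1,1,1,1,1,1,1,1,1,1])

```text
time_s: 11.75
position: [0.5516, 0.0443, 0.2638]
tool_rot: [[0.1, 0.995, -0.003], [0.995, -0.1, 0.0], [0.0, -0.003, -1.0]]
ft_force: [-0.7, -0.5, -0.3]
grip_width: 0.0855
gripper_force: 0.0
```

```bash
python3 - <<'E'
from h import *
plan([.5516,.0427,.173],84.2,1)
E
```

```text
pos [0.5516 0.0443 0.2638] ang 84.23 turn/row 0.005 t 11.75 tilt [-2.5e-03  3.0e-04 -1.0e+00]
[np.float64(-0.04), np.float64(0.0), np.float64(2.27)],
```

Request:
drive_tool(offset=[[-0.04,0,0.3],[0,0,0.6],[0,0,0.6],[0,0,0.5],[0,0,0.33],[0,0,0],[0,0,0],[0,0,0],[0,0,0],[0,0,0]], turn=[[0,0,0],[0,0,0],[0,0,0],[0,0,0],[0,0,0],[0,0,0],[0,0,0],[0,0,0],[0,0,0],[0,0,0]], hand=[1,1,1,1,1,0.4,0.1,0,0,0], newtons=45)

```text
time_s: 13.0
position: [0.5519, 0.0411, 0.1727]
tool_rot: [[0.102, 0.995, 0.002], [0.995, -0.102, -0.0], [-0.0, 0.002, -1.0]]
ft_force: [0.8, -0.0, 3.5]
grip_width: 0.013
gripper_force: 44.0
```

```bash
python3 - <<'E'
from h import *
s=observe();p=np.array(s["position"]);print(p,s["grip_width"],s["gripper_force"],s["ft_force"])
# arc, rotating tool with guard: constant per-row motion in tool frame
r=.1618; H=p[:2]-r*np.array([np.cos(np.radians(-104.33)),np.sin(np.radians(-104.33))]);print("H",H)
N=15;da=45/N
for k in(0,7,14,15):
    th=np.radians(-104.33-da*k); print(k,H+r*np.array([np.cos(th),np.sin(th)]))
a=np.radians(84.2);x=np.array([np.cos(a),np.sin(a)]);y=np.array([x[1],-x[0]])
th0,th1=np.radians(-104.33),np.radians(-104.33-da)
d=r*np.array([np.cos(th1)-np.cos(th0),np.sin(th1)-np.sin(th0)]);print("row",d@x/.04,d@y/.04)
E
```

```text
[0.55187849 0.04109709 0.172712  ] 0.012958700486918925 43.98550987243652 [ 0.79738463 -0.02991124  3.54186953]
H [0.59192502 0.19786288]
0 [0.55187849 0.04109709]
7 [0.49835852 0.06586079]
14 [0.45726785 0.10815955]
15 [0.45275768 0.1153299 ]
row 0.03688293079958894 -0.20853494342728193
```

Request:
drive_tool(offset=[[0.037,-0.208,0],[0.037,-0.208,0],[0.037,-0.208,0],[0.037,-0.208,0],[0.037,-0.208,0],[0.037,-0.208,0],[0.037,-0.208,0],[0.037,-0.208,0],[0.037,-0.208,0],[0.037,-0.208,0]], turn=[[0,0,0.5],[0,0,0.5],[0,0,0.5],[0,0,0.5],[0,0,0.5],[0,0,0.5],[0,0,0.5],[0,0,0.5],[0,0,0.5],[0,0,0.5]], hand=[0,0,0,0,0,0,0,0,0,0])

```text
time_s: 14.25
position: [0.4788, 0.0818, 0.1727]
tool_rot: [[0.587, 0.809, 0.001], [0.809, -0.587, -0.001], [-0.0, 0.002, -1.0]]
ft_force: [0.1, -2.8, 4.5]
grip_width: 0.0124
gripper_force: 44.2
```

Request:
drive_tool(offset=[[0.037,-0.208,0],[0.037,-0.208,0],[0.037,-0.208,0],[0.037,-0.208,0],[0.037,-0.208,0],[0,0,0],[0,0,0],[0,0,0],[0,0,0],[0,0,0]], turn=[[0,0,0.5],[0,0,0.5],[0,0,0.5],[0,0,0.5],[0,0,0.5],[0,0,0],[0,0,0],[0,0,0],[0,0,0],[0,0,0]], hand=[0,0,0,0,0,0,0,0,0,0])

```text
time_s: 15.5
position: [0.4524, 0.1148, 0.1727]
tool_rot: [[0.775, 0.631, -0.0], [0.631, -0.775, -0.002], [-0.001, 0.001, -1.0]]
ft_force: [-3.2, -4.4, 7.0]
grip_width: 0.0128
gripper_force: 44.4
```

```bash
python3 - <<'E'
from h import *
s=observe();p=np.array(s["position"]);print(p,s["grip_width"],s["gripper_force"],s["ft_force"],s["time_s"])
H=np.array([.5919,.1984]);d=p[:2]-H;print("r",np.hypot(*d),"open",-95.8-8.53-np.degrees(np.arctan2(d[1],d[0])))
w,t,c=[get_image(n) for n in("wrist","top","scene")]
o=np.vstack([np.hstack([cv2.resize(w,(400,300)),cv2.resize(c,(400,300))]),np.hstack([cv2.resize(t,(400,300)),cv2.resize(t[180:330,215:415],(400,300))])])
cv2.imwrite("pics/g1.png",o)
E
```

```text
[0.45239972 0.11478017 0.17267172] 0.012793130092279902 44.434996247291565 [-3.24957717 -4.377194    6.95202464] 15.5
r 0.16264256661703894 open 44.73051307195969
```

View pics/g1.png

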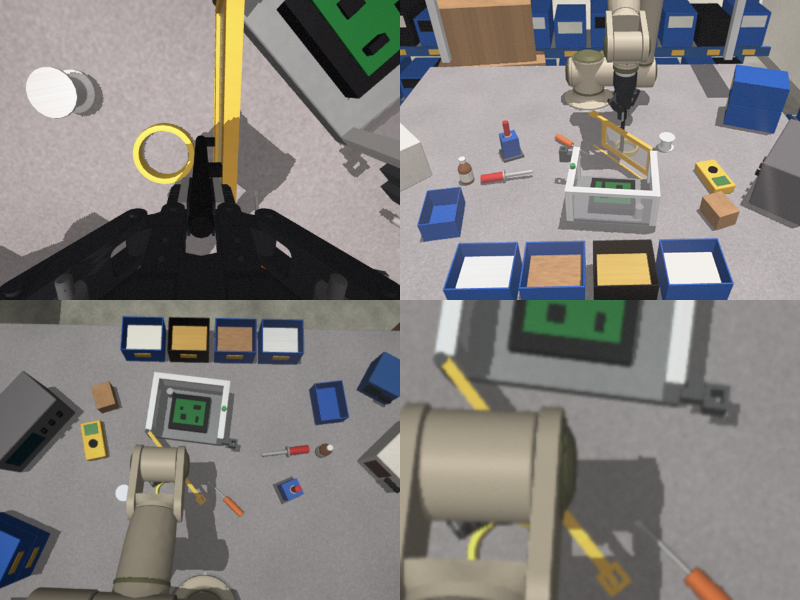

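The guard is open along the line, with the post still gripped. One check of the angle from the guard's upper edge: hinge at top (236.5,210), tab at (321,319).

```bash
python3 - <<'E'
from h import *
a,b=atz("top",(236.5,210),.15),atz("top",(321,317),.15);print(a,b,np.degrees(np.arctan2(*(b-a)[1::-1]))," want about -140.8")
E
```

```text
[0.59015522 0.20074825 0.15      ] [0.3760764 0.0199298 0.15     ] -139.81439472183862  want about -140.8
```

```bash
python3 -c "
from rig import env;print(env.close_job())"
```

```text
the job is handed in; nothing more can be done
None
```

I parked the bolt fully home and let go, then opened the guard to about 45° (44–45° measured) and handed in at about 15.5 s still gripping the post; but the larger look-alike pin, which stood free on its tip, fell over between 2.6 s and 6.4 s, and I left it lying although by my measurements the tool stayed about 80 mm clear of it.

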